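Hang the tube carrier on the bath's rim

TASK

Take the tube carrier out of the drip tray by its blue handle and hang it inside the empty bath on the lab jack, hook over the near long rim (the side with the jack's knob), somewhere near the middle of that rim. Feel for the rim, because nobody noted how high the jack is wound, then press the hook gently and steadily down, past the snap of its yellow catch under the rolled rim, until you feel the hook itself land on the rim, and only then let go. Keep the carrier upright, never push it hard or drop it on the bath, and leave everything else where it is.

Things in the scene. Friction and masses are not known exactly. Their poses are not given: they have to be found in the camera images.
- carrier: Stainless tube carrier, 0.25 to 0.35 kg, six stoppered empty tubes fixed in it, blue handle on top. Origin: centre of the underside of its base; z up; -x is its hook side. Base 58 mm (x) by 70 mm (y); stopper tops at z = 85 mm. Its flat back plate, 70 mm wide, has its outer face at x = -34 mm, from z = 12 mm (bent inwards below, a lead-in) up to the hook. Hung up, its +x points into the bath.
- handle (a point): Grip point of the carrier's blue handle, an upright block 10 mm thick (carrier x), 36 mm wide (y), 55 mm tall: carrier x = -29 mm, y = 0, z = 123 mm (top at 140, foot at 85 mm). Pinch it across its thickness with the fingertips' ends 15 to 28 mm below this point; nothing else stands within 60 mm of it above z = 97 mm. Axes as the carrier's.
- hook (a point): Middle of the hook's slot, on the underside of its bridge, which must come to sit on top of the rim: carrier x = -39 mm, z = 82 mm. The slot, 64 mm long in y, is 10 mm wide in x: from the back plate (x = -34) to two fixed lips (x = -44 mm, ending at z = 72 mm). Axes as the carrier's.
- catch (a joint): Yellow sprung catch (nylon-faced) on the hook's outer side, 0 rad at rest. It meets the rim when the bridge is still some 18 mm above it. Pressing on, against a push that rises to 6 to 13 N, swings it out 0.15 to 0.20 rad; then it snaps in under the rim and reads 0 again, and the bridge lands on the rim some 4 mm lower. Left on the rim unsnapped it reads 0.04 or more.
- jack: Aluminium lab jack, base 200 x 200 mm, black knob on its -x side (nearest the robot), with an empty stainless bath clamped on top; both fixed to the bench. Origin: centre of the underside; z up. Bath in jack x, y: inside 180 by 240 mm, walls 2 mm, 92 mm deep, rim rolled outwards to an 8 mm round bead. NOT MEASURED: the bath's height. Top of the rim is 156 to 196 mm above the bench, and stays there.
- rim_foot (a point): Point ON THE BENCH straight below the middle of the near rim's bead (jack x = -94, y = 0, z = 0 mm). The bead spans jack x -98 to -90 mm and runs 240 mm along y; the wall below it spans -92 to -90. Hung up, hook is above this line, 0 to 1 mm either side in jack x (carrier origin at jack x -56 to -54 mm), at the unknown height of the rim's top. Axes as the jack's.
- tray: White drip tray, 170 x 170 mm, rim 14 mm high, floor 3 mm thick, fixed to the bench; the carrier waits in it, standing on its floor. Origin: centre of the underside.
- torch: Black hand torch lying on the bench, 120 mm long, 40 mm across; leave alone. Origin: under its middle.
- amber_a: amber glass bottle, white cap, no label, 84 mm across, 190 mm tall; leave alone. Origin: centre of the underside.
- amber_b: amber glass bottle, white cap, paper label, 84 mm across, 190 mm tall; leave alone. Origin: centre of the underside.
- bluecap: small clear jar with a blue cap, 66 mm across, 120 mm tall; leave alone. Origin: centre of the underside.
- washbottle: white plastic wash bottle with a bent spout, 68 mm across, body 130 mm tall; leave alone. Origin: centre of the underside.
- flask: round-bottomed glass flask with a blue stopper in its cork ring, 100 mm across, 170 mm tall; leave alone. Origin: centre of the underside.
- beaker: empty glass beaker, 72 mm across, 90 mm tall; leave alone. Origin: centre of the underside.
Things that resemble listed ones, but are neither listed nor needed, are in the scene too. What is shaped like the carrier but pink or purple is not meant.

How it is judged:
By the outcome, as a careful person would: the job done as asked, in the order asked, and still so for the second after the job is handed in, with the robot touching nothing.
It also fails if it takes over 67 s, if anything falls off the work surface, if the arm or the gripper's body presses on something with over 40 N, if the wrist force passes 120 N, or if a joint passes its speed limit or range.

ROBOT

A 7-joint arm with a two-finger parallel gripper is mounted at the origin on the work surface. World frame = base frame: x ahead of the robot, y to its left, z up, the work surface at z = 0. Lengths are in m, angles in rad, forces in N, time in s.
With the tool pointing down it reaches from about 0.35 to 0.9 m from the base axis. Payload 8.1 kg.
Tool frame: the origin (TCP) lies midway between the tips of the shut fingers; the grasp point (between the pads) lies 19 mm behind it; z points along the fingers, y is the direction in which the jaws open and shut (so a half turn about z gives the same grasp; the last joint's range is limited). The gripper opens to 92 mm and grips with 3 to 60 N. Pads are 19 mm wide; open, the fingers measure 130 mm over their backs; the gripper's body (75 mm by 190 mm) begins 47 mm behind the grasp point.
Start: joints at [1.185, 0.434, 0.025, 1.573, -0.012, 1.134, -0.075], TCP at [0.174, -0.6, 0.227] pointing down, gripper open.
Joint ranges: [-2.62, 2.62], [-0.44, 2.09], [-1.27, 1.32], [0.08, 2.57], [-1.32, 4.46], [0.12, 2], [-2.74, 2.74]. Speed limits (rad/s): [2.22, 2.22, 3.01, 3.01, 3.14, 3.14, 3.14].

INTERFACE

Orientations are given as a rotation vector (axis times angle).
In Python, from cell import arm gives the robot as it stands. The module is installed in compiled form; this text tells all that it offers.
- The arm moves only by the tool jog_arm, never from a script. Its argument "increments" is a list of rows, each an object with "slide": the shift along the tool's x, y, z in mm, a list of three; "roll": the turn about the tool's z in rad; "gripper": the opening, from 0 (shut) to 1 (fully open). In form: [{"slide": [x, y, z], "roll": roll, "gripper": gripper}, ...]. A call has exactly 10 rows; each row is the pose to reach, as a shift and turn from the pose commanded when the call began, along the tool's axes at that moment; what a row does not reach only later rows make up. A row lasts 1/12 s, in which the tool goes at most 41.7 mm and 7.16 degrees, less where a joint would pass 70% of its speed; a pose out of reach is approached as far as the arm can. A call with a gripper value outside its range is refused whole. The fingers move at their own pace and stop on an object; "newtons" is the grip in N (left out, the last holds). Time passes only in rows, so rows that repeat a pose let the fingers close, or fill a call up. It gives the time, the measured TCP pose, the force and the opening at its end, in the units of the state.
- arm.observe(): the state, without advancing time (a new reading comes with each control period).
- arm.get_image(name): name is "scene" or "top" or "wrist"; returns a dict with "frame" (384x512x3 uint8, blue, green, red), "depth" (384x512 float32, m along the optical axis (not along the pixel's ray), 0 where there is no reading), "intrinsics" (3x3 intrinsics, pixels), "R" (3x3) and "t" (3): a world point X has camera coordinates R X + t; the wrist camera has in their place "hand_eye" (4x4, takes a point from camera to tool coordinates, whose origin is the TCP and whose axes are the flange's). Camera axes: x right, y down, z forward; pixel columns grow to the right and rows downward; lengths in m; the calibration is good to about 2 mm. A picture is of the moment at which its call begins: read the wrist's pose just before it.
- arm.sign_off(): hands the job in, once; it reports no verdict.
The state is a dict: "clock": time; "joints": joint angles; "dq": joint speeds; "joint_efforts": joint torques, N m; "position": TCP position; "ee_rot": TCP orientation; "force": force on the tool from outside, world axes, zero at the start; "ft_torque": the same for the moment, N m; "width": opening from 0.0 (shut) to 1.0 (fully open).
Only numpy, scipy, OpenCV 4.12 (cv2) and the standard library are available. Lean on these libraries where they do the work, as an engineer would, in place of code of your own. Each camera call takes 0.05 s, during which the arm holds its last target.

## Working session

There is one attempt and no reset: what is moved stays moved. The work goes in short steps, Python scripts to look and compute and a tool call to move; the robot and the scene stay as the last step left them, time stands still between calls to the robot, and variables do not carry over. Pictures are saved under pics/ and viewed, and the job is handed in when it is done.

Besides the shell and the picture viewer there is one more tool, called after "Call:" as a command line: name --argument value ..., lists and objects as JSON in quotes. jog_arm: Moves the arm, as the interface text tells. Its arguments: {"type":"object","properties":{"increments":{"type":"array"},"newtons":{"type":"number"}},"required":["increments"]}

```bash
mkdir -p pics && cat > h.py <<'E'
import numpy as np, cv2, pickle
from cell import arm
def grab(n,tag):
    s=arm.observe(); d=arm.get_image(n); d['state']=s
    pickle.dump(d,open(f'pics/{tag}.pkl','wb')); cv2.imwrite(f'pics/{tag}.png',d['frame']); return d
def load(tag): return pickle.load(open(f'pics/{tag}.pkl','rb'))
def cam(d):
    K=np.array(d['intrinsics'])
    if 'R' in d: return K,np.array(d['R']),np.array(d['t']).ravel()
    s=d['state']; Rt=cv2.Rodrigues(np.array(s['ee_rot'],float))[0]; p=np.array(s['position'])
    H=np.array(d['hand_eye']); Rc=Rt@H[:3,:3]; c=Rt@H[:3,3]+p
    return K,Rc.T,-Rc.T@c
def plane(d,u,v,z):
    K,R,t=cam(d); c=-R.T@t; r=R.T@np.linalg.inv(K)@np.array([u,v,1.]); return c+r*(z-c[2])/r[2]
def dpt(d,u,v):
    K,R,t=cam(d); z=float(d['depth'][int(v),int(u)]); return R.T@(np.linalg.inv(K)@np.array([u,v,1.])*z-t) if z>0 else None
def cloud(d):
    K,R,t=cam(d); h,w=d['depth'].shape; u,v=np.meshgrid(np.arange(w),np.arange(h))
    P=np.stack([u,v,np.ones_like(u)],-1)@np.linalg.inv(K).T*d['depth'][...,None]
    X=(P-t)@R; X[d['depth']<=0]=np.nan; return X
E
python3 - <<'E'
from h import *
print(arm.observe())
for n in ['scene','top','wrist']:
    d=grab(n,n+'0'); K,R,t=cam(d); print(n,K.round(1).tolist(),'c',(-R.T@t).round(3)); print(R.round(3))
    if 'hand_eye' in d: print(d['hand_eye'])
E
```

```text
{'clock': 0.0, 'joints': array([ 1.18538898,  0.43523772,  0.02500584,  1.57409946, -0.01156117,
        1.13400179, -0.07509235]), 'dq': array([-1.29037347e-03, -2.50459233e-04, -6.31234098e-05, -5.05837947e-04,
        9.96628629e-04,  4.11508633e-04,  9.23218131e-04]), 'joint_efforts': array([-1.10009249e-03, -6.67848945e+01,  9.83810909e-01, -3.14468372e+01,
       -6.07266021e-02,  4.28500492e-02,  1.54357290e-04]), 'position': array([ 0.17417804, -0.5997038 ,  0.2259353 ]), 'ee_rot': array([-3.10872156e+00, -4.42418308e-01,  6.53804533e-04]), 'force': array([-0.60437378, -0.01131358,  1.15572828]), 'ft_torque': array([ 0.01778989,  0.03696178, -0.01032859]), 'width': 0.99820905212506}
scene [[388.7, 0.0, 249.4], [0.0, 388.7, 195.6], [0.0, 0.0, 1.0]] c [ 1.202 -0.478  1.04 ]
[[ 0.59   0.807  0.012]
 [ 0.62  -0.443 -0.648]
 [-0.518  0.389 -0.762]]
top [[457.4, 0.0, 261.3], [0.0, 457.4, 194.5], [0.0, 0.0, 1.0]] c [0.386 0.016 1.691]
[[ 0.029 -0.999  0.027]
 [-0.991 -0.032 -0.133]
 [ 0.134 -0.023 -0.991]]
wrist [[330.1, 0.0, 252.7], [0.0, 330.1, 189.2], [0.0, 0.0, 1.0]] c [ 0.253 -0.577  0.384]
[[ 0.279 -0.96  -0.002]
 [-0.915 -0.266  0.304]
 [-0.292 -0.083 -0.953]]
[[-4.05679686e-05 -9.52774125e-01 -3.03679874e-01  8.22409957e-02]
 [ 9.99999787e-01  1.59267899e-04 -6.33279678e-04  2.21727181e-04]
 [ 6.51738946e-04 -3.03679834e-01  9.52773915e-01 -1.57973651e-01]
 [ 0.00000000e+00  0.00000000e+00  0.00000000e+00  1.00000000e+00]]
```

View pics/scene0.png

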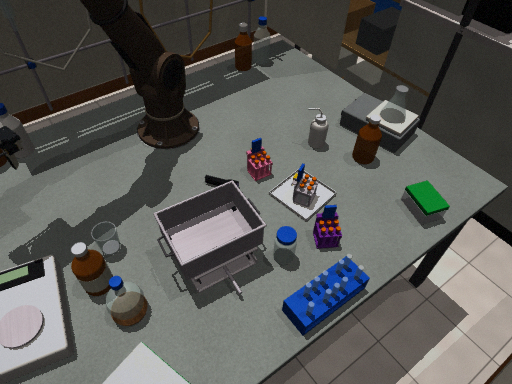

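View pics/top0.png

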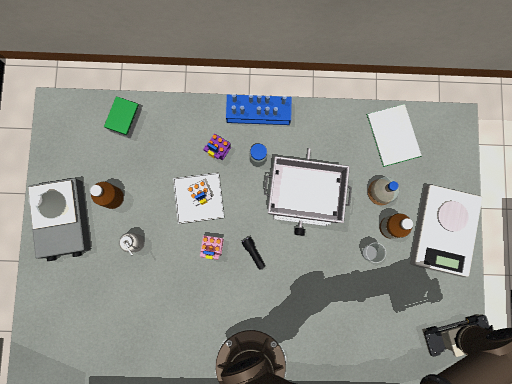

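View pics/wrist0.png

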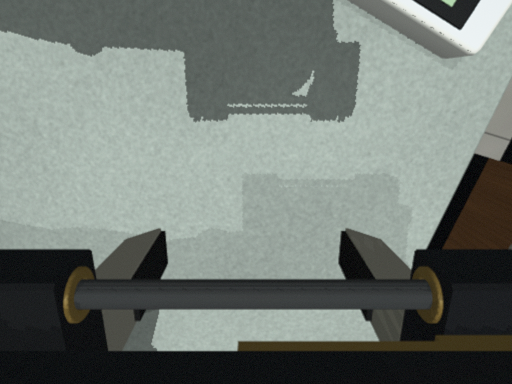

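The scene shows the carrier in the white tray (top view ~(201,192), scene ~(305,188)), and pink and purple look-alikes outside it. The bath is at top ~(308,190) with its knob at (299,230). I'll zoom in.

```bash
python3 - <<'E'
from h import *
d=load('top0'); f=d['frame']
cv2.imwrite('pics/topz.png',cv2.resize(f[130:270,165:365],None,fx=4,fy=4,interpolation=cv2.INTER_CUBIC))
s=load('scene0'); g=s['frame']
cv2.imwrite('pics/scz.png',cv2.resize(g[140:260,240:360],None,fx=5,fy=5,interpolation=cv2.INTER_CUBIC))
E
```

```text
(no output)
```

View pics/topz.png

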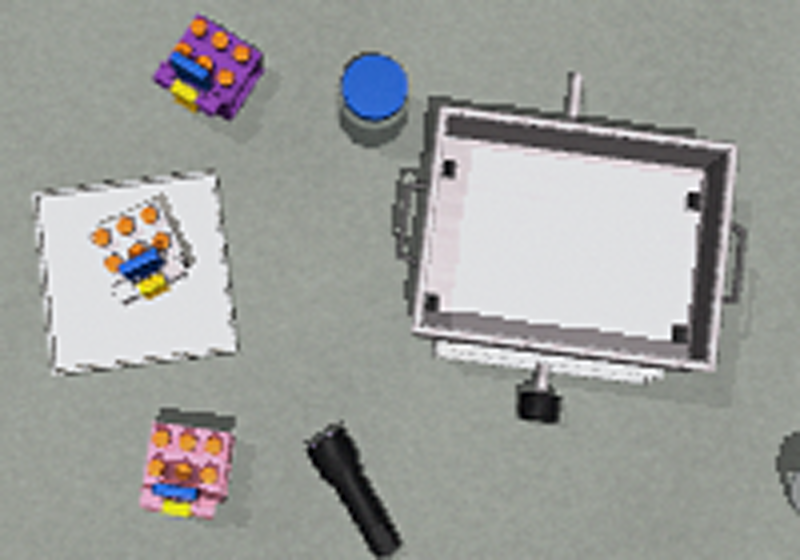

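View pics/scz.png

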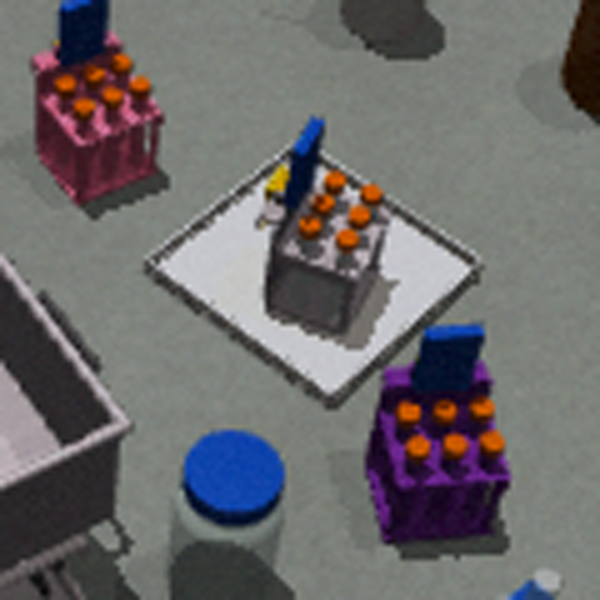

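```bash
python3 - <<'E'
from h import *
np.set_printoptions(precision=4,suppress=True)
for tag,roi in [('top0',(165,210,190,225)),('scene0',(160,210,285,325))]:
    d=load(tag); X=cloud(d); hsv=cv2.cvtColor(d['frame'],cv2.COLOR_BGR2HSV)
    r0,r1,c0,c1=roi
    for nm,lo,hi in [('blue',(105,120,40),(125,255,255)),('or',(5,150,120),(18,255,255)),('yel',(22,150,120),(35,255,255))]:
        m=cv2.inRange(hsv,np.array(lo),np.array(hi)); mm=np.zeros_like(m); mm[r0:r1,c0:c1]=m[r0:r1,c0:c1]
        n,l,st,ce=cv2.connectedComponentsWithStats(mm)
        for i in range(1,n):
            p=X[l==i]; print(tag,nm,st[i,4],ce[i].round(1),'med',np.nanmedian(p,0),'min',np.nanmin(p,0),'max',np.nanmax(p,0),'pl88',plane(d,*ce[i],.088)[:2])
d=load('top0');X=cloud(d)
m=(X[...,2]>.14)&(X[...,2]<.21); m[:140]=0;m[:,:262]=0;m[:,355:]=0;m[228:]=0
p=X[m]; print('bath',len(p),np.percentile(p[:,2],[1,10,50,90,99]))
q=p[p[:,2]>np.percentile(p[:,2],40),:2].astype(np.float32); print(cv2.minAreaRect(q))
# rim via scene
d=load('scene0');X=cloud(d); m=(X[...,2]>.14)&(X[...,2]<.22); m[:180]=0;m[285:]=0;m[:,:150]=0;m[:,270:]=0
p=X[m]; print('bath sc',len(p),np.percentile(p[:,2],[1,10,50,90,99])); q=p[p[:,2]>np.percentile(p[:,2],40),:2].astype(np.float32); print(cv2.minAreaRect(q))
E
```

```text
top0 blue 45 [199.9 195.8] med [0.5859 0.1907 0.1407] min [0.5757 0.1747 0.0689] max [0.6078 0.2053 0.151 ] pl88 [0.5915 0.1953]
top0 or 12 [201.8 183.3] med [0.6368 0.1905 0.0876] min [0.6295 0.186  0.0847] max [0.6414 0.1972 0.0937] pl88 [0.6361 0.191 ]
top0 or 11 [195.8 186.2] med [0.6257 0.2108 0.0894] min [0.6192 0.2069 0.0828] max [0.6289 0.2161 0.1014] pl88 [0.6252 0.2114]
top0 or 7 [190.4 188.7] med [0.6142 0.2308 0.0906] min [0.6109 0.2273 0.0817] max [0.6225 0.2325 0.093 ] pl88 [0.6155 0.2299]
top0 or 12 [204.8 189.7] med [0.613  0.1785 0.0905] min [0.6074 0.1734 0.0837] max [0.6201 0.1854 0.1011] pl88 [0.6138 0.1794]
top0 or 8 [198.5 192. ] med [0.6043 0.1991 0.0904] min [0.6011 0.1949 0.0894] max [0.6081 0.2059 0.0949] pl88 [0.6048 0.201 ]
top0 or 11 [192.6 195.3] med [0.5935 0.2199 0.0907] min [0.5855 0.2159 0.0846] max [0.5967 0.2231 0.0946] pl88 [0.5925 0.221 ]
top0 yel 24 [202.7 200.8] med [0.5727 0.1847 0.0975] min [0.5664 0.1756 0.0551] max [0.58   0.1929 0.1023] pl88 [0.5739 0.1849]
scene0 blue 55 [300.  171.5] med [0.5944 0.1788 0.1357] min [0.5759 0.1741 0.0897] 
[... 946 characters left out ...]
106]
scene0 or 7 [301.6 184.6] med [0.6148 0.1779 0.0873] min [0.6122 0.1721 0.0827] max [0.6233 0.1823 0.0925] pl88 [0.6163 0.1771]
scene0 or 12 [309.2 187.1] med [0.6392 0.1914 0.0871] min [0.6329 0.1844 0.0822] max [0.6424 0.1982 0.0893] pl88 [0.6393 0.1901]
scene0 yel 14 [295.4 175.4] med [0.5753 0.1851 0.0913] min [0.5687 0.1726 0.0895] max [0.5807 0.1946 0.0954] pl88 [0.5728 0.1874]
bath 962 [0.1409 0.1484 0.1768 0.1829 0.1867]
((0.6150894165039062, -0.1773567795753479), (0.2561970353126526, 0.1961437314748764), 84.23478698730469)
bath sc 2059 [0.1408 0.1441 0.1649 0.1772 0.1794]
((0.6173425316810608, -0.17674165964126587), (0.25616803765296936, 0.19823439419269562), 84.21073150634766)
```

```bash
cat >> h.py <<'E'
def go(x,y,z,yawdeg=None):
    """slide (mm), roll (rad) from measured pose to target; yaw = world angle of tool y"""
    s=arm.observe(); R=cv2.Rodrigues(np.array(s['ee_rot'],float))[0]; p=np.array(s['position'])
    sl=R.T@(np.array([x,y,z])-p)*1000
    cur=np.degrees(np.arctan2(R[1,1],R[0,1])); roll=0
    if yawdeg is not None:
        roll=-np.radians((yawdeg-cur+180)%360-180)
    print('t',round(float(s['clock']),2),'pos',p.round(4),'yaw',cur.round(2),'tilt',np.degrees(np.arccos(-R[2,2])).round(2),'F',np.array(s['force']).round(2),'j7',s['joints'][6].round(2),'w',round(float(s['width']),3))
    print('slide',sl.round(1),'roll',round(float(roll),4))
E
python3 -c "
from h import *
go(.5875,.1915,.30,27.7)"
```

```text
t 0.15 pos [ 0.1743 -0.5998  0.2261] yaw -73.8 tilt 0.07 F [ 0.35 -0.3   0.09] j7 -0.08 w 1.0
slide [ 617.6 -644.7  -73.2] roll -1.7715
```

Call:
jog_arm --increments '[{"slide":[10,-10,-30],"roll":-0.05,"gripper":1},{"slide":[30,-31,-55],"roll":-0.13,"gripper":1},{"slide":[55,-57,-73],"roll":-0.21,"gripper":1},{"slide":[82,-85,-73],"roll":-0.29,"gripper":1},{"slide":[110,-114,-73],"roll":-0.37,"gripper":1},{"slide":[138,-143,-73],"roll":-0.45,"gripper":1},{"slide":[166,-172,-73],"roll":-0.53,"gripper":1},{"slide":[194,-201,-73],"roll":-0.61,"gripper":1},{"slide":[222,-230,-73],"roll":-0.69,"gripper":1},{"slide":[250,-260,-73],"roll":-0.77,"gripper":1}]'

```text
clock: 0.98
position: [0.3422, -0.279, 0.2997]
ee_rot: [2.713, 1.583, -0.0]
force: [0.6, 0.8, -0.2]
width: 1.0
```

```bash
python3 -c "
from h import *
go(.5875,.1915,.30,27.7)"
```

```text
t 0.98 pos [ 0.3422 -0.279   0.2997] yaw -29.47 tilt 0.02 F [ 0.6   0.83 -0.24] j7 0.01 w 1.0
slide [ 5.303e+02 -1.800e+01 -5.000e-01] roll -0.9979
```

Call:
jog_arm --increments '[{"slide":[40,-1,0],"roll":-0.08,"gripper":1},{"slide":[80,-2,0],"roll":-0.16,"gripper":1},{"slide":[120,-4,0],"roll":-0.24,"gripper":1},{"slide":[160,-5,0],"roll":-0.32,"gripper":1},{"slide":[200,-6,0],"roll":-0.4,"gripper":1},{"slide":[240,-8,0],"roll":-0.48,"gripper":1},{"slide":[280,-9,0],"roll":-0.56,"gripper":1},{"slide":[320,-10,0],"roll":-0.64,"gripper":1},{"slide":[360,-12,0],"roll":-0.72,"gripper":1},{"slide":[400,-13,0],"roll":-0.8,"gripper":1}]'

```text
clock: 1.82
position: [0.5291, 0.0749, 0.2997]
ee_rot: [1.883, 2.515, -0.0]
force: [0.5, -0.7, 0.0]
width: 1.005
```

```bash
python3 -c "
from h import *
go(.5875,.1915,.28,27.7)"
```

```text
t 1.82 pos [0.5291 0.0749 0.2997] yaw 16.35 tilt 0.01 F [ 0.55 -0.69  0.03] j7 -0.15 w 1.005
slide [95.4 88.9 19.6] roll -0.198
```

Call:
jog_arm --increments '[{"slide":[25,23,5],"roll":-0.06,"gripper":1},{"slide":[50,46,10],"roll":-0.12,"gripper":1},{"slide":[70,66,15],"roll":-0.17,"gripper":1},{"slide":[86,80,18],"roll":-0.198,"gripper":1},{"slide":[95,89,20],"roll":-0.198,"gripper":1},{"slide":[95,89,20],"roll":-0.198,"gripper":1},{"slide":[95,89,20],"roll":-0.198,"gripper":1},{"slide":[95,89,20],"roll":-0.198,"gripper":1},{"slide":[95,89,20],"roll":-0.198,"gripper":1},{"slide":[95,89,20],"roll":-0.198,"gripper":1}]'

```text
clock: 2.65
position: [0.5878, 0.1878, 0.2802]
ee_rot: [1.632, 2.683, -0.0]
force: [-0.2, -0.6, -0.7]
width: 0.998
```

```bash
python3 -c "
from h import *
go(.5875,.1915,.107,27.7)
grab('wrist','w1')"
```

```text
t 2.65 pos [0.5878 0.1878 0.2802] yaw 27.38 tilt 0.06 F [-0.19 -0.62 -0.67] j7 -0.19 w 0.998
slide [  3.6   1.3 173.2] roll -0.0056
```

View pics/w1.png

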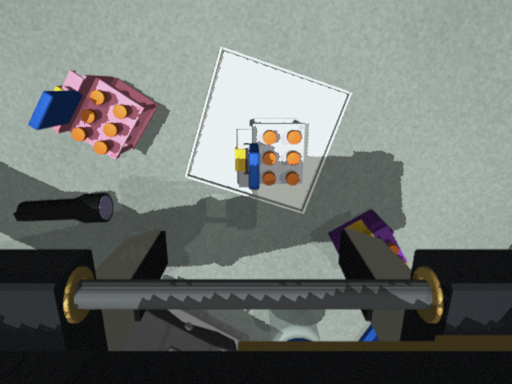

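```bash
python3 - <<'E'
from h import *
np.set_printoptions(precision=4,suppress=True)
d=load('w1'); X=cloud(d); hsv=cv2.cvtColor(d['frame'],cv2.COLOR_BGR2HSV)
f=d['frame']; cv2.imwrite('pics/w1z.png',cv2.resize(f[100:220,220:330],None,fx=5,fy=5,interpolation=cv2.INTER_CUBIC))
pts=[]
for nm,lo,hi in [('blue',(105,120,40),(125,255,255)),('or',(5,150,120),(18,255,255))]:
    m=cv2.inRange(hsv,np.array(lo),np.array(hi)); mm=np.zeros_like(m); mm[100:215,225:320]=m[100:215,225:320]
    n,l,st,ce=cv2.connectedComponentsWithStats(mm)
    for i in range(1,n):
        if st[i,4]<20: continue
        p=X[l==i]; zz=.088 if nm=='or' else .143
        print(nm,st[i],ce[i].round(1),'med',np.nanmedian(p,0),'pl',plane(d,*ce[i],zz)[:2])
        if nm=='or': pts.append((ce[i],plane(d,*ce[i],zz)[:2]))
        else:
            q=p[p[:,2]>.136]; print('top',len(q),q.mean(0),cv2.minAreaRect(q[:,:2].astype(np.float32)))
E
```

```text
blue [249 144  10  45 431] [253.5 166.5] med [0.5835 0.197  0.1427] pl [0.5834 0.1971]
top 369 [0.5849 0.1943 0.1428] ((0.5852210521697998, 0.19363921880722046), (0.008451086468994617, 0.034231752157211304), 27.419694900512695)
or [264 131  12  13 130] [269.5 136.9] med [0.5899 0.2217 0.088 ] pl [0.5899 0.2217]
or [288 131  13  13 134] [293.9 136.7] med [0.6126 0.2336 0.088 ] pl [0.6127 0.2337]
or [263 152  13  13 126] [269.3 158.1] med [0.6007 0.2014 0.088 ] pl [0.6006 0.2014]
or [287 152  13  13 139] [292.9 158. ] med [0.6232 0.2133 0.0881] pl [0.6231 0.2133]
or [263 173  13  12 111] [268.7 178.7] med [0.6109 0.1809 0.0881] pl [0.6109 0.1808]
or [287 173  12  12 112] [292.4 178.7] med [0.6341 0.1928 0.0879] pl [0.6341 0.1928]
```

View pics/w1z.png

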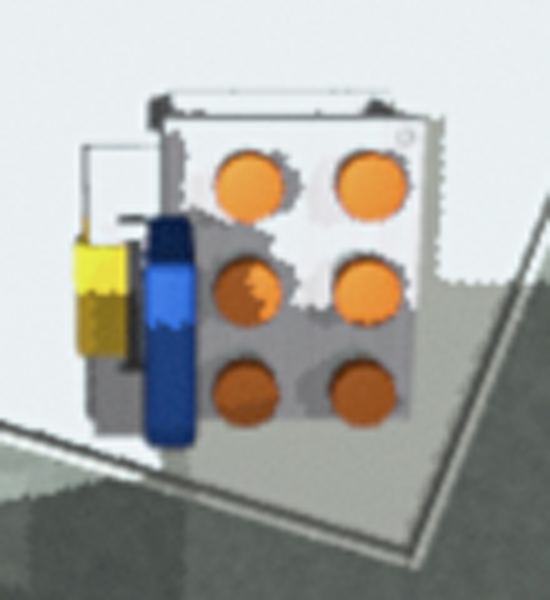

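```bash
python3 -c "
from h import *
go(.5855,.193,.107,27.5)"
```

```text
t 2.7 pos [0.5878 0.188  0.2802] yaw 27.4 tilt 0.05 F [ 0.06 -0.17 -0.55] j7 -0.19 w 1.001
slide [  5.7   0.2 173.2] roll -0.0017
```

Call:
jog_arm --increments '[{"slide":[2,0,25],"roll":0,"gripper":0.6},{"slide":[4,0,55],"roll":0,"gripper":0.6},{"slide":[6,0,85],"roll":0,"gripper":0.6},{"slide":[6,0,115],"roll":0,"gripper":0.6},{"slide":[6,0,140],"roll":0,"gripper":0.6},{"slide":[6,0,160],"roll":0,"gripper":0.6},{"slide":[6,0,173],"roll":0,"gripper":0.6},{"slide":[6,0,173],"roll":0,"gripper":0.6},{"slide":[6,0,173],"roll":0,"gripper":0.6},{"slide":[6,0,173],"roll":0,"gripper":0.6}]'

```text
clock: 3.53
position: [0.5858, 0.1949, 0.1082]
ee_rot: [1.63, 2.685, 0.003]
force: [0.1, 0.4, 0.5]
width: 0.598
```

```bash
python3 -c "
from h import *
go(.5855,.193,.107,27.5)
grab('wrist','w2')"
```

```text
t 3.53 pos [0.5858 0.1949 0.1082] yaw 27.48 tilt 0.12 F [0.13 0.37 0.47] j7 -0.31 w 0.598
slide [-1.6 -1.2  1.2] roll -0.0003
```

View pics/w2.png

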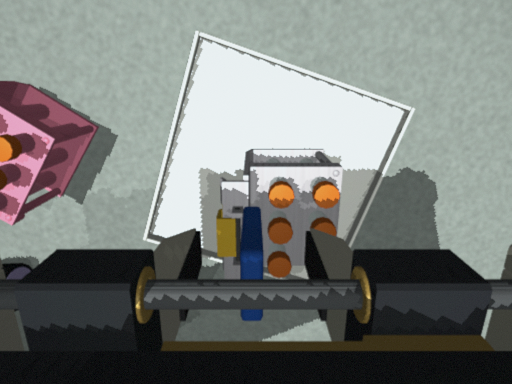

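Call:
jog_arm --increments '[{"slide":[-1,0,1],"roll":0,"gripper":0.3},{"slide":[-1,0,1],"roll":0,"gripper":0.15},{"slide":[-1,0,1],"roll":0,"gripper":0.0},{"slide":[-1,0,1],"roll":0,"gripper":0.0},{"slide":[-1,0,1],"roll":0,"gripper":0.0},{"slide":[-1,0,1],"roll":0,"gripper":0.0},{"slide":[-1,0,1],"roll":0,"gripper":0.0},{"slide":[-1,0,1],"roll":0,"gripper":0.0},{"slide":[-1,0,1],"roll":0,"gripper":0.0},{"slide":[-1,0,1],"roll":0,"gripper":0.0}]' --newtons 40

```text
clock: 4.42
position: [0.5855, 0.1936, 0.1057]
ee_rot: [1.63, 2.686, 0.0]
force: [0.5, 0.6, 0.2]
width: 0.107
```

```bash
python3 -c "
from h import *
go(.5855,.193,.107,27.5)"
```

```text
t 4.42 pos [0.5855 0.1936 0.1057] yaw 27.5 tilt 0.0 F [0.47 0.6  0.25] j7 -0.3 w 0.107
slide [-0.6 -0.3 -1.3] roll -0.0
```

Call:
jog_arm --increments '[{"slide":[0,0,-8],"roll":0,"gripper":0},{"slide":[0,0,-25],"roll":0,"gripper":0},{"slide":[0,0,-45],"roll":0,"gripper":0},{"slide":[0,0,-70],"roll":0,"gripper":0},{"slide":[0,0,-95],"roll":0,"gripper":0},{"slide":[0,0,-120],"roll":0,"gripper":0},{"slide":[0,0,-145],"roll":0,"gripper":0},{"slide":[0,0,-170],"roll":0,"gripper":0},{"slide":[0,0,-195],"roll":0,"gripper":0},{"slide":[0,0,-214],"roll":0,"gripper":0}]'

```text
clock: 5.25
position: [0.5852, 0.1938, 0.3223]
ee_rot: [1.629, 2.685, 0.002]
force: [1.0, 1.0, -2.8]
width: 0.107
```

```bash
python3 -c "
from h import *
go(.5855,.193,.32,27.5)
grab('wrist','w3')
d=load('top0')
# bath rim at several z candidates
"
```

```text
t 5.25 pos [0.5852 0.1938 0.3223] yaw 27.52 tilt 0.07 F [ 0.98  1.   -2.79] j7 -0.18 w 0.107
slide [-0.9 -0.1  2.3] roll 0.0003
```

View pics/w3.png

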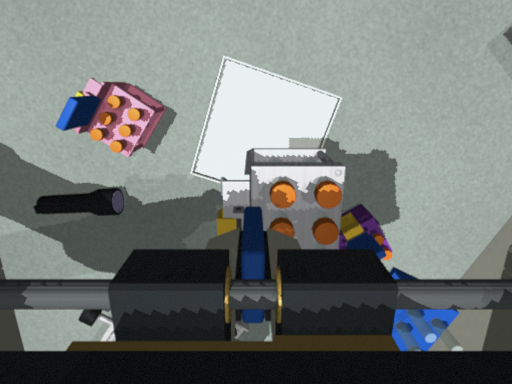

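```bash
python3 -c "
from h import *
go(.5466,-.170,.325,-5.8)"
```

```text
t 5.3 pos [0.5863 0.1947 0.3258] yaw 27.51 tilt 0.34 F [1.55 0.89 1.33] j7 -0.18 w 0.106
slide [-3.051e+02 -2.037e+02 -3.000e-01] roll 0.5814
```

Call:
jog_arm --increments '[{"slide":[-8,-5,0],"roll":0.01,"gripper":0},{"slide":[-26,-17,0],"roll":0.04,"gripper":0},{"slide":[-51,-34,0],"roll":0.1,"gripper":0},{"slide":[-78,-52,0],"roll":0.15,"gripper":0},{"slide":[-105,-70,0],"roll":0.2,"gripper":0},{"slide":[-132,-88,0],"roll":0.25,"gripper":0},{"slide":[-159,-106,0],"roll":0.3,"gripper":0},{"slide":[-186,-124,0],"roll":0.36,"gripper":0},{"slide":[-213,-142,0],"roll":0.42,"gripper":0},{"slide":[-238,-159,0],"roll":0.48,"gripper":0}]'

```text
clock: 6.13
position: [0.5525, -0.0939, 0.3181]
ee_rot: [-2.226, -2.215, 0.004]
force: [0.3, -0.6, -2.8]
width: 0.106
```

```bash
python3 -c "
from h import *
go(.5466,-.170,.325,-5.8)"
```

```text
t 6.13 pos [ 0.5525 -0.0939  0.3181] yaw -0.28 tilt 0.16 F [ 0.3 -0.6 -2.8] j7 -0.1 w 0.106
slide [-76.1  -5.6  -6.9] roll 0.0963
```

Call:
jog_arm --increments '[{"slide":[-22,-2,0],"roll":0.04,"gripper":0},{"slide":[-42,-3,0],"roll":0.08,"gripper":0},{"slide":[-58,-4,-1],"roll":0.096,"gripper":0},{"slide":[-70,-5,-2],"roll":0.096,"gripper":0},{"slide":[-76,-6,-2],"roll":0.096,"gripper":0},{"slide":[-76,-6,-2],"roll":0.096,"gripper":0},{"slide":[-76,-6,-2],"roll":0.096,"gripper":0},{"slide":[-76,-6,-2],"roll":0.096,"gripper":0},{"slide":[-76,-6,-2],"roll":0.096,"gripper":0},{"slide":[-76,-6,-2],"roll":0.096,"gripper":0}]'

```text
clock: 6.97
position: [0.5485, -0.1658, 0.3218]
ee_rot: [-2.324, -2.114, -0.0]
force: [0.4, -0.6, -2.5]
width: 0.111
```

```bash
python3 -c "
from h import *
go(.5466,-.170,.32,-5.8)
for n in ['wrist','scene','top']: grab(n,n+'4')
import cv2
d=load('scene4')['frame'];t=load('top4')['frame']
cv2.imwrite('pics/st4.png',np.hstack([cv2.resize(d[130:310,140:280],None,fx=2.8,fy=2.8,interpolation=2)[:500],cv2.resize(t[140:250,250:365],None,fx=3.4,fy=4.5,interpolation=2)[:500]][:1]+[cv2.resize(t[140:265,260:360],(400,500),interpolation=2)]))
"
```

```text
t 6.97 pos [ 0.5485 -0.1658  0.3218] yaw -5.4 tilt 0.02 F [ 0.37 -0.65 -2.45] j7 -0.05 w 0.111
slide [-4.4 -1.5  1.8] roll 0.007
```

View pics/wrist4.png

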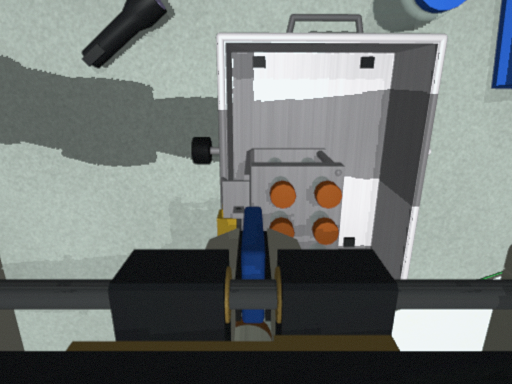

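View pics/st4.png

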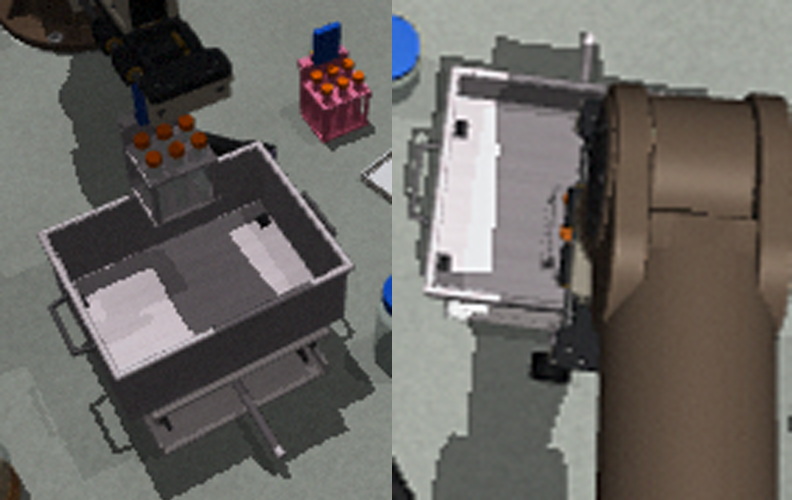

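```bash
python3 - <<'E'
from h import *
np.set_printoptions(precision=4,suppress=True)
d=load('wrist4'); K=np.array(d['intrinsics']); H=np.array(d['hand_eye']); D=d['depth']
u,v=np.meshgrid(np.arange(512),np.arange(384))
P=np.stack([u,v,np.ones_like(u)],-1)@np.linalg.inv(K).T*D[...,None]
T=P@H[:3,:3].T+H[:3,3]; T[D<=0]=np.nan   # tool frame
W=cloud(d)
# near rim rows
pts=[]
for r in range(55,172,8):
    z=W[r,200:245,2]; g=np.where((z>.15)&(z<.2))[0]
    top=np.nanmax(z[g]); sel=g[z[g]>top-.006]; 
    print(r,200+sel.min(),200+sel.max(),'ztop',round(top,4),'tool y',T[r,200+sel.min(),1].round(4),T[r,200+sel.max(),1].round(4),'x',T[r,200+sel.min(),0].round(3))
hsv=cv2.cvtColor(d['frame'],cv2.COLOR_BGR2HSV)
m=cv2.inRange(hsv,np.array((3,140,80)),np.array((20,255,255))); n,l,st,ce=cv2.connectedComponentsWithStats(m)
for i in range(1,n):
    if st[i,4]>60: print('or',st[i],ce[i].round(1),np.nanmedian(T[l==i],0))
for c in (150,): pass
# far rim
for r in range(60,240,20):
    z=W[r,380:460,2]; g=np.where((z>.15)&(z<.2))[0]
    if len(g):
        top=np.nanmax(z[g]); sel=g[z[g]>top-.006]; print('far',r,380+sel.min(),380+sel.max(),round(top,4),T[r,380+sel.min(),1].round(4),T[r,380+sel.max(),1].round(4),'x',T[r,380+sel.min(),0].round(3))
# left end rim
for c in range(240,430,20):
    z=W[25:60,c,2]; g=np.where((z>.15)&(z<.2))[0]
    if len(g):
        top=np.nanmax(z[g]); sel=g[z[g]>top-.006]; print('end',c,25+sel.min(),25+sel.max(),round(top,4),T[25+sel.min(),c].round(4),T[25+sel.max(),c].round(4))
print('row195',[(c,T[195,c].round(4)) for c in range(214,262,3)])
E
```

```text
55 216 225 ztop 0.1787 tool y -0.0319 -0.0242 x 0.106
63 217 225 ztop 0.1786 tool y -0.0309 -0.0242 x 0.1
71 217 225 ztop 0.1786 tool y -0.0313 -0.0244 x 0.093
79 217 225 ztop 0.1803 tool y -0.0316 -0.0245 x 0.087
87 218 224 ztop 0.1791 tool y -0.0309 -0.0256 x 0.08
95 217 226 ztop 0.1783 tool y -0.0321 -0.0243 x 0.073
103 218 226 ztop 0.179 tool y -0.0312 -0.0243 x 0.066
111 218 226 ztop 0.1789 tool y -0.0316 -0.0244 x 0.059
119 218 226 ztop 0.1795 tool y -0.0319 -0.0244 x 0.052
127 218 226 ztop 0.1787 tool y -0.032 -0.0247 x 0.045
135 219 226 ztop 0.1794 tool y -0.0312 -0.0248 x 0.038
143 219 226 ztop 0.179 tool y -0.0316 -0.025 x 0.03
151 219 226 ztop 0.1801 tool y -0.0316 -0.0252 x 0.023
159 219 227 ztop 0.1788 tool y -0.0321 -0.0246 x 0.015
167 219 227 ztop 0.1785 tool y -0.0323 -0.0246 x 0.008
or [270 181  26  27 521] [282.6 194.5] [0.0231 0.0167 0.0178]
or [316 181  26  27 508] [328.4 194.7] [0.023  0.0424 0.0178]
or [314 218  24  26 475] [325.8 231.3] [0.0005 0.0424 0.0178]
or [271 222  23  15 219] [283.5 228.2] [0.0026 0.0179 0.0178]
far 60 432 443 0.1779 0.1554 0.1621 x 0.1
[... 1029 characters left out ...]
11 0.1457]
row195 [(214, array([-0.0798, -0.0601,  0.3227])), (217, array([-0.0799, -0.0555,  0.3228])), (220, array([-0.0204, -0.0322,  0.1464])), (223, array([ 0.0231, -0.0169,  0.0172])), (226, array([ 0.023 , -0.0152,  0.0175])), (229, array([ 0.0228, -0.0136,  0.0182])), (232, array([ 0.0227, -0.0119,  0.0183])), (235, array([ 0.0229, -0.0102,  0.0177])), (238, array([ 0.023 , -0.0085,  0.0173])), (241, array([ 0.0232, -0.0068,  0.017 ])), (244, array([ 0.0227, -0.0051,  0.0183])), (247, array([ 0.0228, -0.0034,  0.018 ])), (250, array([-0.0018, -0.0025,  0.091 ])), (253, array([ 0.0152, -0.0001,  0.0407])), (256, array([0.0155, 0.0018, 0.0397])), (259, array([0.0149, 0.0038, 0.0414]))]
```

Call:
jog_arm --increments '[{"slide":[-1,-3,0],"roll":0.004,"gripper":0},{"slide":[-3,-8,3],"roll":0.004,"gripper":0},{"slide":[-4.5,-12,10],"roll":0.004,"gripper":0},{"slide":[-4.5,-14,20],"roll":0.004,"gripper":0},{"slide":[-4.5,-14,32],"roll":0.004,"gripper":0},{"slide":[-4.5,-14,44],"roll":0.004,"gripper":0},{"slide":[-4.5,-14,54],"roll":0.004,"gripper":0},{"slide":[-4.5,-14,60],"roll":0.004,"gripper":0},{"slide":[-4.5,-14,60],"roll":0.004,"gripper":0},{"slide":[-4.5,-14,60],"roll":0.004,"gripper":0}]'

```text
clock: 7.95
position: [0.5338, -0.17, 0.2615]
ee_rot: [-2.329, -2.107, 0.0]
force: [0.5, -0.0, -1.7]
width: 0.104
```

```bash
python3 -c "
from h import *
go(.5485,-.1658,.2268,-5.6)
grab('wrist','wrist5')"
```

```text
t 7.95 pos [ 0.5338 -0.17    0.2615] yaw -5.73 tilt 0.03 F [ 0.5  -0.02 -1.74] j7 -0.06 w 0.104
slide [ 5.7 14.2 34.7] roll -0.0023
```

View pics/wrist5.png

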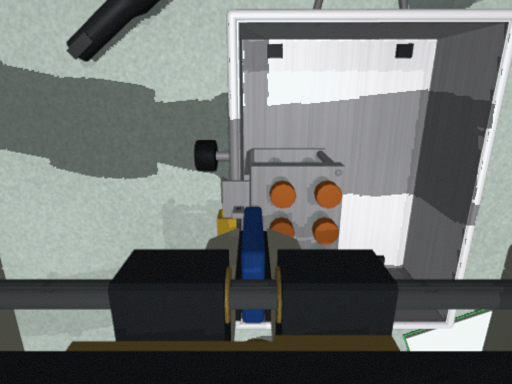

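```bash
cat > rim.py <<'E'
from h import *
import sys
def rim(tag):
    d=load(tag); K=np.array(d['intrinsics']); H=np.array(d['hand_eye']); D=d['depth']
    u,v=np.meshgrid(np.arange(512),np.arange(384))
    P=np.stack([u,v,np.ones_like(u)],-1)@np.linalg.inv(K).T*D[...,None]
    T=P@H[:3,:3].T+H[:3,3]; W=cloud(d); xs=[];a=[];b=[];zt=[]
    for r in range(30,172,3):
        z=W[r,195:252,2]; g=np.where((z>.15)&(z<.2)&(D[r,195:252]>0))[0]
        if len(g)<3: continue
        top=np.median(np.sort(z[g])[-4:]); sel=g[z[g]>top-.006]
        xs.append(T[r,195+sel.min(),0]);a.append(T[r,195+sel.min(),1]);b.append(T[r,195+sel.max(),1]);zt.append(top)
    xs=np.array(xs); c=(np.array(a)+np.array(b))/2
    k=np.polyfit(xs,c,1)
    print('outer',np.median(a).round(4),'inner',np.median(b).round(4),'center at x=0',k[1].round(4),'slope',k[0].round(4),'ztop',np.median(zt).round(4),'n',len(xs))
rim(sys.argv[1])
E
python3 rim.py wrist4; python3 rim.py wrist5
```

```text
outer -0.0316 inner -0.0244 center at x=0 -0.0302 slope 0.0473 ztop 0.1783 n 47
outer -0.0177 inner -0.0104 center at x=0 -0.012 slope -0.0225 ztop 0.1785 n 48
```

Call:
jog_arm --increments '[{"slide":[0,0,5],"roll":0,"gripper":0},{"slide":[0,0,10],"roll":0,"gripper":0},{"slide":[0,0,16],"roll":0,"gripper":0},{"slide":[0,0,22],"roll":0,"gripper":0},{"slide":[0,0,27],"roll":0,"gripper":0},{"slide":[0,0,32],"roll":0,"gripper":0},{"slide":[0,0,35],"roll":0,"gripper":0},{"slide":[0,-1.5,35],"roll":0,"gripper":0},{"slide":[0,-3,35],"roll":0,"gripper":0},{"slide":[0,-3,35],"roll":0,"gripper":0}]'

```text
clock: 8.83
position: [0.5308, -0.1697, 0.2269]
ee_rot: [2.33, 2.107, -0.0]
force: [0.8, -0.1, -3.1]
width: 0.105
```

```bash
python3 -c "
from h import *
go(.5485,-.1658,.2268,-5.7)
grab('wrist','wrist6');grab('scene','scene6')
go(.5485,-.1658,.2268,-5.7)
cv2.imwrite('pics/s6.png',cv2.resize(load('scene6')['frame'][140:290,140:280],None,fx=4,fy=4,interpolation=2))
";python3 rim.py wrist6
```

```text
t 8.83 pos [ 0.5308 -0.1697  0.2269] yaw -5.74 tilt 0.01 F [ 0.82 -0.08 -3.13] j7 -0.08 w 0.105
slide [ 5.7 17.2  0.1] roll -0.0006
t 8.93 pos [ 0.5311 -0.1698  0.2271] yaw -5.74 tilt 0.04 F [ 0.02  0.64 -2.61] j7 -0.08 w 0.104
slide [ 5.7 16.9  0.3] roll -0.0007
outer -0.0148 inner -0.0074 center at x=0 -0.0085 slope -0.0299 ztop 0.1785 n 48
```

View pics/wrist6.png

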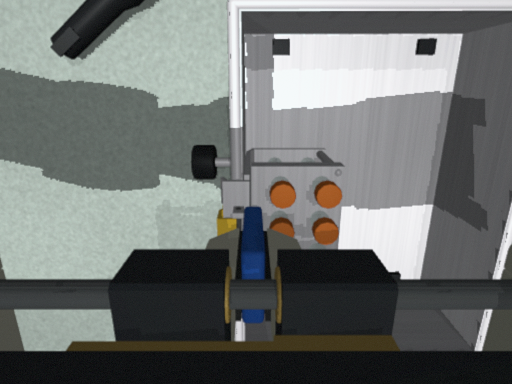

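View pics/s6.png

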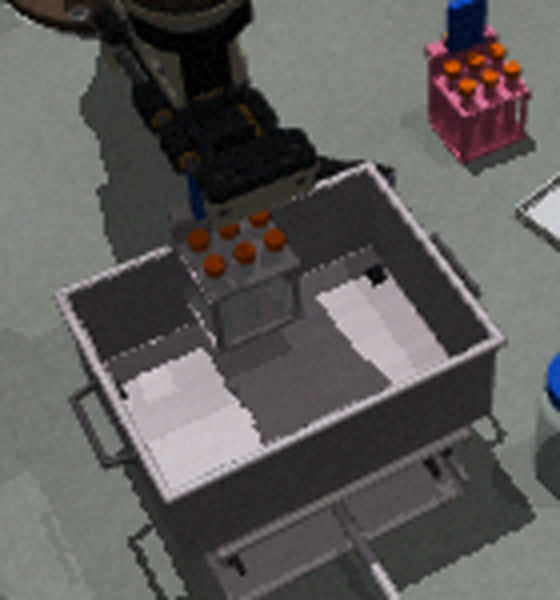

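Call:
jog_arm --increments '[{"slide":[0,-0.3,0],"roll":0,"gripper":0},{"slide":[0,-0.6,0],"roll":0,"gripper":0},{"slide":[0,-0.9,0],"roll":0,"gripper":0},{"slide":[0,-1.2,0],"roll":0,"gripper":0},{"slide":[0,-1.4,0],"roll":0,"gripper":0},{"slide":[0,-1.6,0],"roll":0,"gripper":0},{"slide":[0,-1.8,0],"roll":0,"gripper":0},{"slide":[0,-2.0,0],"roll":0,"gripper":0},{"slide":[0,-2.0,0],"roll":0,"gripper":0},{"slide":[0,-2.0,0],"roll":0,"gripper":0}]'

```text
clock: 9.77
position: [0.5291, -0.1696, 0.2268]
ee_rot: [2.33, 2.107, 0.0]
force: [0.4, 0.5, -3.3]
width: 0.105
```

```bash
python3 -c "
from h import *
for i in range(3): go(.5311,-.1698,.2268,-5.7)
print(arm.observe()['ft_torque'])
"
```

```text
t 9.77 pos [ 0.5291 -0.1696  0.2268] yaw -5.73 tilt 0.02 F [ 0.39  0.54 -3.31] j7 -0.08 w 0.105
slide [-0.  2. -0.] roll -0.0006
t 9.77 pos [ 0.5291 -0.1696  0.2268] yaw -5.73 tilt 0.02 F [ 0.39  0.54 -3.31] j7 -0.08 w 0.105
slide [-0.  2. -0.] roll -0.0006
t 9.77 pos [ 0.5291 -0.1696  0.2268] yaw -5.73 tilt 0.02 F [ 0.39  0.54 -3.31] j7 -0.08 w 0.105
slide [-0.  2. -0.] roll -0.0006
[-0.07498445 -0.32184571  0.06598392]
```

No contact yet, so I'll go on in small steps.

Call:
jog_arm --increments '[{"slide":[0,-0.1,0],"roll":0,"gripper":0},{"slide":[0,-0.2,0],"roll":0,"gripper":0},{"slide":[0,-0.3,0],"roll":0,"gripper":0},{"slide":[0,-0.4,0],"roll":0,"gripper":0},{"slide":[0,-0.5,0],"roll":0,"gripper":0},{"slide":[0,-0.6,0],"roll":0,"gripper":0},{"slide":[0,-0.7,0],"roll":0,"gripper":0},{"slide":[0,-0.8,0],"roll":0,"gripper":0},{"slide":[0,-0.8,0],"roll":0,"gripper":0},{"slide":[0,-0.8,0],"roll":0,"gripper":0}]'

```text
clock: 10.6
position: [0.5289, -0.1695, 0.2269]
ee_rot: [2.329, 2.107, 0.002]
force: [4.8, -0.5, -6.0]
width: 0.105
```

```bash
python3 -c "
from h import *
go(.5311,-.1698,.2268,-5.7)
print(arm.observe()['ft_torque'])
"
```

```text
t 10.6 pos [ 0.5289 -0.1695  0.2269] yaw -5.73 tilt 0.09 F [ 4.78 -0.5  -5.98] j7 -0.08 w 0.105
slide [-0.   2.2  0.1] roll -0.0006
[-0.21620212 -1.65687936  0.08865874]
```

Call:
jog_arm --increments '[{"slide":[0,0.8,0],"roll":0,"gripper":0},{"slide":[0,1.7,0],"roll":0,"gripper":0},{"slide":[0,1.7,0],"roll":0,"gripper":0},{"slide":[0,1.7,1],"roll":0,"gripper":0},{"slide":[0,1.7,2],"roll":0,"gripper":0},{"slide":[0,1.7,3],"roll":0,"gripper":0},{"slide":[0,1.7,4],"roll":0,"gripper":0},{"slide":[0,1.7,5],"roll":0,"gripper":0},{"slide":[0,1.7,5],"roll":0,"gripper":0},{"slide":[0,1.7,5],"roll":0,"gripper":0}]'

```text
clock: 11.43
position: [0.5298, -0.1696, 0.2216]
ee_rot: [-2.33, -2.107, 0.0]
force: [-0.1, 0.2, -2.8]
width: 0.109
```

```bash
python3 -c "
from h import *
go(.530,-.1695,.2268,-5.7)
print(arm.observe()['ft_torque'])
"
```

```text
t 11.43 pos [ 0.5298 -0.1696  0.2216] yaw -5.73 tilt 0.02 F [-0.14  0.2  -2.78] j7 -0.08 w 0.109
slide [ 0.1  0.2 -5.2] roll -0.0006
[-0.01404389 -0.10916239  0.03752994]
```

```bash
python3 - <<'E'
from h import *
grab('wrist','wrist7')
for tag in ['wrist4','wrist7']:
    d=load(tag); K=np.array(d['intrinsics']); H=np.array(d['hand_eye']); D=d['depth']
    hsv=cv2.cvtColor(d['frame'],cv2.COLOR_BGR2HSV)
    m=cv2.inRange(hsv,np.array((3,140,80)),np.array((20,255,255))); n,l,st,ce=cv2.connectedComponentsWithStats(m)
    for i in range(1,n):
        if st[i,4]>60:
            z=np.median(D[l==i]); p=np.linalg.inv(K)@np.array([*ce[i],1])*z; print(tag,ce[i].round(1),(H[:3,:3]@p+H[:3,3]).round(4))
E
```

```text
wrist4 [282.6 194.5] [0.0231 0.0166 0.018 ]
wrist4 [328.4 194.7] [0.023  0.0424 0.018 ]
wrist4 [325.8 231.3] [0.0005 0.0424 0.018 ]
wrist4 [283.5 228.2] [0.0026 0.0176 0.0178]
wrist7 [282.5 194.3] [0.0232 0.0165 0.018 ]
wrist7 [328.2 194.5] [0.0231 0.0422 0.0181]
wrist7 [325.5 231. ] [0.0006 0.0423 0.0183]
wrist7 [283.5 228. ] [0.0026 0.0177 0.0178]
```

Call:
jog_arm --increments '[{"slide":[0,0,0.5],"roll":0,"gripper":0},{"slide":[0,0,1],"roll":0,"gripper":0},{"slide":[0,0,1.5],"roll":0,"gripper":0},{"slide":[0,0,2],"roll":0,"gripper":0},{"slide":[0,0,2.5],"roll":0,"gripper":0},{"slide":[0,0,3],"roll":0,"gripper":0},{"slide":[0,0,3.5],"roll":0,"gripper":0},{"slide":[0,0,4],"roll":0,"gripper":0},{"slide":[0,0,4.5],"roll":0,"gripper":0},{"slide":[0,0,5],"roll":0,"gripper":0}]'

```text
clock: 12.32
position: [0.5298, -0.1697, 0.2167]
ee_rot: [2.33, 2.108, -0.0]
force: [0.5, -0.0, -1.3]
width: 0.105
```

Call:
jog_arm --increments '[{"slide":[0,0,0.3],"roll":0,"gripper":0},{"slide":[0,0,0.6],"roll":0,"gripper":0},{"slide":[0,0,0.9],"roll":0,"gripper":0},{"slide":[0,0,1.2],"roll":0,"gripper":0},{"slide":[0,0,1.5],"roll":0,"gripper":0},{"slide":[0,0,1.8],"roll":0,"gripper":0},{"slide":[0,0,2.1],"roll":0,"gripper":0},{"slide":[0,0,2.4],"roll":0,"gripper":0},{"slide":[0,0,2.7],"roll":0,"gripper":0},{"slide":[0,0,3],"roll":0,"gripper":0}]'

```text
clock: 13.15
position: [0.5298, -0.1696, 0.2137]
ee_rot: [-2.33, -2.107, 0.0]
force: [-2.5, 0.3, 0.7]
width: 0.106
```

```bash
python3 -c "
from h import *
go(.530,-.1695,.2268,-5.7)
print(arm.observe()['ft_torque'])
"
```

```text
t 13.15 pos [ 0.5298 -0.1696  0.2137] yaw -5.73 tilt 0.01 F [-2.47  0.27  0.75] j7 -0.08 w 0.106
slide [  0.2   0.2 -13.1] roll -0.0006
[ 0.05605025  0.55865212 -0.01159143]
```

Call:
jog_arm --increments '[{"slide":[0,0,0.3],"roll":0,"gripper":0},{"slide":[0,0,0.6],"roll":0,"gripper":0},{"slide":[0,0,0.9],"roll":0,"gripper":0},{"slide":[0,0,1.2],"roll":0,"gripper":0},{"slide":[0,0,1.5],"roll":0,"gripper":0},{"slide":[0,0,1.8],"roll":0,"gripper":0},{"slide":[0,0,2.1],"roll":0,"gripper":0},{"slide":[0,0,2.4],"roll":0,"gripper":0},{"slide":[0,0,2.7],"roll":0,"gripper":0},{"slide":[0,0,3],"roll":0,"gripper":0}]'

```text
clock: 13.98
position: [0.5297, -0.1696, 0.2108]
ee_rot: [-2.33, -2.107, 0.0]
force: [-4.5, 0.0, 3.4]
width: 0.103
```

```bash
python3 -c "
from h import *
go(.530,-.1695,.2268,-5.7)
print(arm.observe()['ft_torque'])
"
```

```text
t 13.98 pos [ 0.5297 -0.1696  0.2108] yaw -5.74 tilt 0.02 F [-4.53  0.04  3.45] j7 -0.09 w 0.103
slide [  0.1   0.3 -16. ] roll -0.0006
[ 0.12059155  1.26790795 -0.07307345]
```

Call:
jog_arm --increments '[{"slide":[0,0,0.3],"roll":0,"gripper":0},{"slide":[0,0,0.6],"roll":0,"gripper":0},{"slide":[0,0,0.9],"roll":0,"gripper":0},{"slide":[0,0,1.2],"roll":0,"gripper":0},{"slide":[0,0,1.5],"roll":0,"gripper":0},{"slide":[0,0,1.8],"roll":0,"gripper":0},{"slide":[0,0,2.1],"roll":0,"gripper":0},{"slide":[0,0,2.4],"roll":0,"gripper":0},{"slide":[0,0,2.7],"roll":0,"gripper":0},{"slide":[0,0,3],"roll":0,"gripper":0}]'

```text
clock: 14.82
position: [0.5294, -0.1696, 0.2078]
ee_rot: [-2.329, -2.107, 0.001]
force: [-6.8, 1.0, 5.7]
width: 0.108
```

```bash
python3 -c "
from h import *
go(.530,-.1695,.2268,-5.7)
print(arm.observe()['ft_torque'])
"
```

```text
t 14.82 pos [ 0.5294 -0.1696  0.2078] yaw -5.73 tilt 0.05 F [-6.83  1.05  5.7 ] j7 -0.09 w 0.108
slide [  0.2   0.5 -19. ] roll -0.0005
[0.11700811 1.63718071 0.0304121 ]
```

Call:
jog_arm --increments '[{"slide":[0,0.1,0.3],"roll":0,"gripper":0},{"slide":[0,0.2,0.6],"roll":0,"gripper":0},{"slide":[0,0.3,0.9],"roll":0,"gripper":0},{"slide":[0,0.3,1.2],"roll":0,"gripper":0},{"slide":[0,0.3,1.4],"roll":0,"gripper":0},{"slide":[0,0.3,1.6],"roll":0,"gripper":0},{"slide":[0,0.3,1.8],"roll":0,"gripper":0},{"slide":[0,0.3,2.0],"roll":0,"gripper":0},{"slide":[0,0.3,2.2],"roll":0,"gripper":0},{"slide":[0,0.3,2.4],"roll":0,"gripper":0}]'

```text
clock: 15.65
position: [0.5294, -0.1696, 0.2047]
ee_rot: [-2.329, -2.107, 0.002]
force: [-5.7, 0.1, -1.6]
width: 0.105
```

```bash
python3 -c "
from h import *
go(.530,-.1695,.2268,-5.7)
print(arm.observe()['ft_torque'])
"
```

```text
t 15.65 pos [ 0.5294 -0.1696  0.2047] yaw -5.73 tilt 0.1 F [-5.73  0.11 -1.63] j7 -0.09 w 0.105
slide [  0.2   0.6 -22.1] roll -0.0005
[0.05788193 1.13725748 0.04946906]
```

Call:
jog_arm --increments '[{"slide":[0,0,0.2],"roll":0,"gripper":0},{"slide":[0,0,0.4],"roll":0,"gripper":0},{"slide":[0,0,0.6],"roll":0,"gripper":0},{"slide":[0,0,0.8],"roll":0,"gripper":0},{"slide":[0,0,1.0],"roll":0,"gripper":0},{"slide":[0,0,1.2],"roll":0,"gripper":0},{"slide":[0,0,1.4],"roll":0,"gripper":0},{"slide":[0,0,1.6],"roll":0,"gripper":0},{"slide":[0,0,1.8],"roll":0,"gripper":0},{"slide":[0,0,2],"roll":0,"gripper":0}]'

```text
clock: 16.48
position: [0.5298, -0.1696, 0.2029]
ee_rot: [-2.329, -2.107, 0.001]
force: [-4.6, 0.9, -6.5]
width: 0.106
```

```bash
python3 -c "
from h import *
go(.530,-.1695,.2268,-5.7)
print(arm.observe()['ft_torque'])
"
```

```text
t 16.48 pos [ 0.5298 -0.1696  0.2029] yaw -5.74 tilt 0.05 F [-4.59  0.88 -6.54] j7 -0.09 w 0.106
slide [  0.2   0.2 -23.9] roll -0.0007
[ 0.1189006   1.17463429 -0.00887718]
```

Call:
jog_arm --increments '[{"slide":[0,0,0.2],"roll":0,"gripper":0},{"slide":[0,0,0.4],"roll":0,"gripper":0},{"slide":[0,0,0.6],"roll":0,"gripper":0},{"slide":[0,0,0.8],"roll":0,"gripper":0},{"slide":[0,0,1.0],"roll":0,"gripper":0},{"slide":[0,0,1.2],"roll":0,"gripper":0},{"slide":[0,0,1.4],"roll":0,"gripper":0},{"slide":[0,0,1.6],"roll":0,"gripper":0},{"slide":[0,0,1.8],"roll":0,"gripper":0},{"slide":[0,0,2],"roll":0,"gripper":0}]'

```text
clock: 17.32
position: [0.5307, -0.1697, 0.2016]
ee_rot: [2.329, 2.107, 0.001]
force: [-1.8, -0.1, -3.5]
width: 0.11
```

```bash
python3 -c "
from h import *
go(.530,-.1695,.2268,-5.7)
print(arm.observe()['ft_torque'])
"
```

```text
t 17.32 pos [ 0.5307 -0.1697  0.2016] yaw -5.73 tilt 0.07 F [-1.83 -0.08 -3.51] j7 -0.09 w 0.11
slide [  0.1  -0.7 -25.2] roll -0.0005
[-0.02357271  0.55059189  0.02431944]
```

Call:
jog_arm --increments '[{"slide":[0,0,0.2],"roll":0,"gripper":0},{"slide":[0,0,0.4],"roll":0,"gripper":0},{"slide":[0,0,0.6],"roll":0,"gripper":0},{"slide":[0,0,0.8],"roll":0,"gripper":0},{"slide":[0,0,1.0],"roll":0,"gripper":0},{"slide":[0,0,1.1],"roll":0,"gripper":0},{"slide":[0,0,1.2],"roll":0,"gripper":0},{"slide":[0,0,1.3],"roll":0,"gripper":0},{"slide":[0,0,1.4],"roll":0,"gripper":0},{"slide":[0,0,1.5],"roll":0,"gripper":0}]'

```text
clock: 18.15
position: [0.5302, -0.1697, 0.1998]
ee_rot: [2.33, 2.108, 0.0]
force: [-0.3, 0.8, -2.6]
width: 0.109
```

```bash
python3 -c "
from h import *
go(.530,-.1695,.2268,-5.7)
print(arm.observe()['ft_torque'])
"
```

```text
t 18.15 pos [ 0.5302 -0.1697  0.1998] yaw -5.73 tilt 0.01 F [-0.25  0.77 -2.63] j7 -0.09 w 0.109
slide [  0.1  -0.2 -27. ] roll -0.0005
[ 0.00213067 -0.10869287 -0.01635158]
```

Catch is free again (forces are back to weight only). I'll go on down to find the landing.

Call:
jog_arm --increments '[{"slide":[0,0,0.1],"roll":0,"gripper":0},{"slide":[0,0,0.2],"roll":0,"gripper":0},{"slide":[0,0,0.3],"roll":0,"gripper":0},{"slide":[0,0,0.4],"roll":0,"gripper":0},{"slide":[0,0,0.5],"roll":0,"gripper":0},{"slide":[0,0,0.6],"roll":0,"gripper":0},{"slide":[0,0,0.7],"roll":0,"gripper":0},{"slide":[0,0,0.8],"roll":0,"gripper":0},{"slide":[0,0,0.9],"roll":0,"gripper":0},{"slide":[0,0,1.0],"roll":0,"gripper":0}]'

```text
clock: 18.98
position: [0.5302, -0.1697, 0.1989]
ee_rot: [2.33, 2.108, -0.0]
force: [-0.3, 0.3, -1.0]
width: 0.108
```

```bash
python3 -c "
from h import *
go(.530,-.1695,.2268,-5.7)
print(arm.observe()['ft_torque'])
"
```

```text
t 18.98 pos [ 0.5302 -0.1697  0.1989] yaw -5.73 tilt 0.0 F [-0.28  0.31 -1.  ] j7 -0.09 w 0.108
slide [  0.1  -0.2 -27.9] roll -0.0006
[0.00057401 0.07417149 0.02154973]
```

Call:
jog_arm --increments '[{"slide":[0,0,0.1],"roll":0,"gripper":0},{"slide":[0,0,0.2],"roll":0,"gripper":0},{"slide":[0,0,0.3],"roll":0,"gripper":0},{"slide":[0,0,0.4],"roll":0,"gripper":0},{"slide":[0,0,0.5],"roll":0,"gripper":0},{"slide":[0,0,0.6],"roll":0,"gripper":0},{"slide":[0,0,0.7],"roll":0,"gripper":0},{"slide":[0,0,0.7],"roll":0,"gripper":0},{"slide":[0,0,0.7],"roll":0,"gripper":0},{"slide":[0,0,0.7],"roll":0,"gripper":0}]'

```text
clock: 19.82
position: [0.5302, -0.1697, 0.1988]
ee_rot: [2.329, 2.107, 0.0]
force: [-3.2, -0.2, 6.2]
width: 0.105
```

```bash
python3 -c "
from h import *
go(.530,-.1695,.2268,-5.7)
print(arm.observe()['ft_torque'])
"
```

```text
t 19.82 pos [ 0.5302 -0.1697  0.1988] yaw -5.74 tilt 0.03 F [-3.25 -0.18  6.23] j7 -0.09 w 0.105
slide [  0.1  -0.2 -28. ] roll -0.0006
[0.08612563 0.84759654 0.01931714]
```

Call:
jog_arm --increments '[{"slide":[0,0,-0.2],"roll":0,"gripper":0},{"slide":[0,0,-0.4],"roll":0,"gripper":0},{"slide":[0,0,-0.4],"roll":0,"gripper":0},{"slide":[0,0,-0.4],"roll":0,"gripper":0},{"slide":[0,0,-0.4],"roll":0,"gripper":0},{"slide":[0,0,-0.4],"roll":0,"gripper":0},{"slide":[0,0,-0.4],"roll":0,"gripper":0},{"slide":[0,0,-0.4],"roll":0,"gripper":0},{"slide":[0,0,-0.4],"roll":0,"gripper":0},{"slide":[0,0,-0.4],"roll":0,"gripper":0}]'

```text
clock: 20.65
position: [0.5302, -0.1697, 0.1988]
ee_rot: [2.33, 2.107, -0.0]
force: [-1.9, 0.2, 5.5]
width: 0.105
```

```bash
python3 -c "
from h import *
go(.530,-.1695,.2268,-5.7)
grab('scene','scene8');grab('wrist','wrist8');go(.530,-.1695,.2268,-5.7)
cv2.imwrite('pics/s8.png',np.hstack([cv2.resize(load('scene8')['frame'][140:260,140:240],None,fx=4,fy=4,interpolation=2),cv2.resize(load('wrist8')['frame'][140:260,190:290],None,fx=4,fy=4,interpolation=2)]))
"
```

```text
t 20.65 pos [ 0.5302 -0.1697  0.1988] yaw -5.74 tilt 0.01 F [-1.88  0.25  5.47] j7 -0.09 w 0.105
slide [  0.1  -0.2 -28. ] roll -0.0006
t 20.75 pos [ 0.5302 -0.1697  0.1988] yaw -5.74 tilt 0.02 F [-2.7   0.7   5.58] j7 -0.09 w 0.106
slide [  0.2  -0.2 -28. ] roll -0.0006
```

View pics/s8.png

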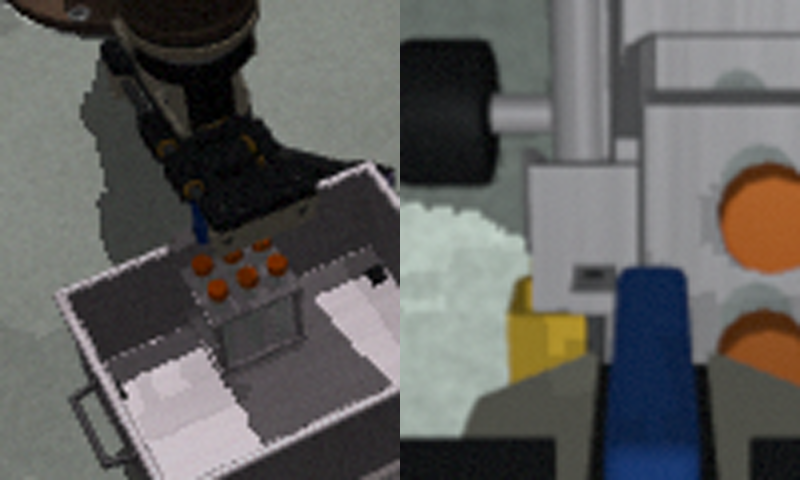

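The wrist view shows the bridge (crop ~(585,230)) sitting over the bead (~(585,100)). The height has stalled and it pushes back with force, so I'm letting go.

Call:
jog_arm --increments '[{"slide":[0,0,0],"roll":0,"gripper":0.13},{"slide":[0,0,0],"roll":0,"gripper":0.16},{"slide":[0,0,0],"roll":0,"gripper":0.2},{"slide":[0,0,0],"roll":0,"gripper":0.25},{"slide":[0,0,0],"roll":0,"gripper":0.3},{"slide":[0,0,0],"roll":0,"gripper":0.35},{"slide":[0,0,0],"roll":0,"gripper":0.4},{"slide":[0,0,0],"roll":0,"gripper":0.45},{"slide":[0,0,0],"roll":0,"gripper":0.5},{"slide":[0,0,0],"roll":0,"gripper":0.5}]'

```text
clock: 21.58
position: [0.5302, -0.1697, 0.1985]
ee_rot: [2.33, 2.107, 0.0]
force: [-1.2, -1.1, 0.2]
width: 0.493
```

```bash
python3 -c "
from h import *
go(.530,-.1695,.2268,-5.7)
grab('wrist','wrist9')
"
```

```text
t 21.58 pos [ 0.5302 -0.1697  0.1985] yaw -5.74 tilt 0.0 F [-1.16 -1.08  0.16] j7 -0.09 w 0.493
slide [  0.2  -0.2 -28.3] roll -0.0006
```

View pics/wrist9.png

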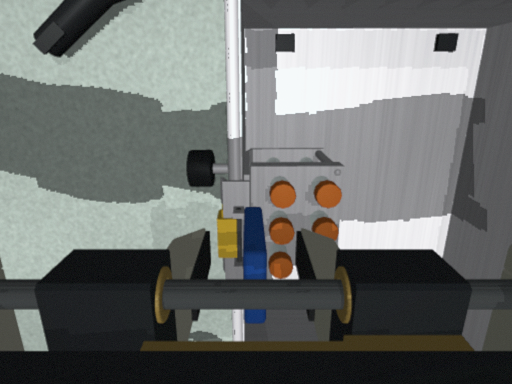

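Call:
jog_arm --increments '[{"slide":[0,0,-5],"roll":0,"gripper":0.5},{"slide":[0,0,-15],"roll":0,"gripper":0.5},{"slide":[0,0,-30],"roll":0,"gripper":0.5},{"slide":[0,0,-50],"roll":0,"gripper":0.5},{"slide":[0,0,-72],"roll":0,"gripper":0.5},{"slide":[0,0,-95],"roll":0,"gripper":0.5},{"slide":[0,0,-118],"roll":0,"gripper":0.5},{"slide":[0,0,-135],"roll":0,"gripper":0.5},{"slide":[0,0,-145],"roll":0,"gripper":0.5},{"slide":[0,0,-150],"roll":0,"gripper":0.5}]'

```text
clock: 22.47
position: [0.5307, -0.1696, 0.3507]
ee_rot: [2.328, 2.106, 0.002]
force: [-0.5, 0.5, -0.0]
width: 0.502
```

```bash
python3 - <<'E'
from h import *
go(.530,-.1695,.2268,-5.7)
d=grab('wrist','wrist10');e=grab('scene','scene10')
cv2.imwrite('pics/s10.png',np.hstack([cv2.resize(e['frame'][130:290,140:280],(400,457),interpolation=2),cv2.resize(d['frame'][60:280,170:362],(400,457),interpolation=2)]))
X=cloud(d); hsv=cv2.cvtColor(d['frame'],cv2.COLOR_BGR2HSV)
for nm,lo,hi in [('blue',(105,120,40),(125,255,255)),('or',(3,140,80),(20,255,255)),('yel',(22,130,80),(35,255,255))]:
    m=cv2.inRange(hsv,np.array(lo),np.array(hi)); n,l,st,ce=cv2.connectedComponentsWithStats(m)
    for i in range(1,n):
        if st[i,4]>40: print(nm,st[i,4],ce[i].round(1),np.nanmedian(X[l==i],0).round(4))
E
```

```text
t 22.47 pos [ 0.5307 -0.1696  0.3507] yaw -5.73 tilt 0.17 F [-0.55  0.46 -0.05] j7 -0.03 w 0.502
slide [ 1.000e-01 -1.100e+00  1.239e+02] roll -0.0005
blue 358 [439.1   4. ] [ 0.7417 -0.0271  0.1195]
blue 1427 [502.6  44. ] [ 0.8901 -0.0717  0.0095]
blue 496 [252.4 178.9] [ 0.5308 -0.1648  0.2357]
or 153 [268.5 146.6] [ 0.5488 -0.1485  0.1808]
or 156 [294.2 146.6] [ 0.5744 -0.1511  0.1803]
or 149 [268.  168.7] [ 0.5464 -0.1714  0.1807]
or 149 [293.3 168.5] [ 0.572  -0.1738  0.1803]
or 142 [267.7 189.7] [ 0.5441 -0.1937  0.1808]
or 140 [292.5 189.6] [ 0.5699 -0.1964  0.1803]
yel 246 [237.3 170.4] [ 0.5152 -0.1684  0.1872]
```

View pics/s10.png

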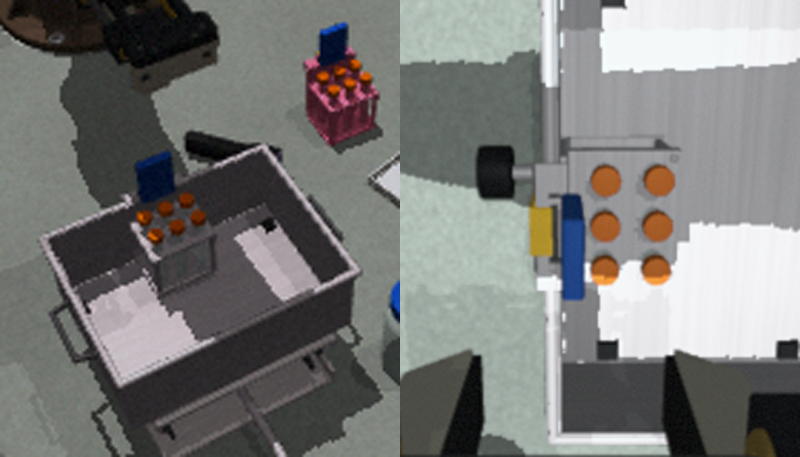

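```bash
python3 -c "
from h import *
go(.530,-.1695,.2268,-5.7)
print(arm.sign_off())"
```

```text
t 22.57 pos [ 0.5304 -0.1696  0.3491] yaw -5.73 tilt 0.06 F [-0.21  0.46 -0.54] j7 -0.03 w 0.497
slide [ 1.000e-01 -5.000e-01  1.223e+02] roll -0.0006
the job is handed in; nothing more can be done
None
```

I took the tube carrier out of the tray by its blue handle and hung it over the near rim of the bath, close to the middle. I handed the job in at 22.6 s; the sign-off reported no verdict.

- **Finding the rim:** I felt for the wall sideways, meeting it at about 5 N, and backed off 1 mm. The camera put the rim's top at about 0.178 m above the bench.
- **Catch:** As I pressed down, the push on the catch rose to about 8.5 N in the readings. It then dropped suddenly and reversed into a downward pull, and after that only the carrier's weight was left.
- **Landing:** About 6 mm further down, the hook stopped on the rim with about 9 N on it. I let go only after that.
- **Checks after letting go:**
    - The stopper tops are at 0.1803 to 0.1808 m, about 3 mm above the rim as they should be.
    - The carrier is within about 1° of upright.
    - The gripper is open and roughly 100 mm above the handle.

No check failed. I could not see the catch's tip under the rim, so the snap rests on the forces and the final height. I never moved anything else, but I took no full final picture to compare the other items.

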